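# Release the latched key on the cutting console

## Robot

A 6-joint arm with a two-finger parallel gripper is mounted at the origin on the work surface. World frame = base frame: x ahead of the robot, y to its left, z up, the work surface at z = 0. Lengths are in mm, angles in rad, forces in N, time in s.
With the tool pointing down it reaches from about 350 to 875 mm from the base axis. Payload 4.2 kg.
Tool frame: the origin (TCP) lies midway between the tips of the shut fingers; the grasp point (between the pads) lies 19 mm behind it; y points along the fingers, x is the direction in which the jaws open and shut, and the axes are right-handed (so a half turn about y gives the same grasp; the last joint's range is limited). The gripper opens to 85 mm and grips with 20 to 120 N. Pads are 22 mm wide; open, the fingers measure 114 mm over their backs; the gripper's body (76 mm by 85 mm) begins 54 mm behind the grasp point. The pads swing forward as they close: fully open they stand 13 mm farther back than shut.
Start: joints at [1.484, 0.385, 0.008, 0, -1.194, -0.259], TCP at [211.811, 587.993, 231.312] pointing down, gripper open.
Joint ranges: [-3.14, 3.14], [-1.21, 2.06], [-1.07, 1.41], [-3.16, 2.05], [-2.99, -0.16], [-3.1, 3.1]. Speed limits (rad/s): [2.79, 2.79, 3.14, 3.14, 3.14, 3.14].

## Interface

Orientations are given as a unit quaternion [x, y, z, w].
In Python, from bench import read_state, get_image, job_done gives the robot as it stands.
- The arm moves only by the tool play_rows, never from a script. Its argument "series" is a list of rows, each a list of 7 numbers: the shift along the tool's x, y, z in m, then the turn, a rotation vector about the tool's x, y, z in rad, then the finger opening in m, from 0 to 0.0854. In form: [[x, y, z, wx, wy, wz, claw], ...]. A call has 1 to 10 rows; each row shifts and turns the pose as measured when the row begins, along the tool's axes as they then stand; what a row does not reach is not made up. A row lasts 1/10 s, in which the tool goes at most 50 mm and 8.59 degrees, less where a joint would pass 70% of its speed; a pose out of reach is approached as far as the arm can. A call with a gripper value outside its range is refused whole. The fingers move at their own pace and stop on an object; the grip force is fixed at half the most. Time passes only in rows, so rows that do not move let the fingers close. It gives the time, the measured TCP pose, the force and the opening at its end, in the units of the state.
- read_state(): the state, without advancing time (a new reading comes with each control period).
- get_image(name): name is "scene" or "top" or "wrist"; returns a dict with "color" (384x512x3 uint8, red, green, blue), "intrinsics" (3x3 intrinsics, pixels), "origin" and "orientation" of the camera in the world. Camera axes: x right, y down, z forward; pixel columns grow to the right and rows downward; lengths in mm; the calibration is good to about 2 mm. A picture is of the moment at which its call begins. There is no depth.
- job_done(): hands the job in, once; it reports no verdict.
The state is a dict: "clock": time; "joints": joint angles; "joint_vel": joint speeds; "joint_efforts": joint torques, N m; "position": TCP position; "ee_rot": TCP orientation; "contact_force": force on the tool from outside, world axes, zero at the start; "wrist_torque": the same for the moment, N m; "gripper_width": finger opening in mm.
Only numpy, scipy, OpenCV 4.12 (cv2) and the standard library are available. Lean on these libraries where they do the work, as an engineer would, in place of code of your own. Each camera call takes 0.05 s, during which the arm holds its last target. There are 200 camera calls.

## Task

One of the four identical keys on the lathe's console is latched down, but the worn row is so uneven that you cannot see which. Tap the keys lightly with a fingertip to feel which one is firm, then press that one in until it unlatches and let it come up; the soft keys must only be tapped, never pressed in. Leave the weight, the jar and the brush where they are: nothing is to be picked up.

Things in the scene. Friction and masses are not known exactly. Their poses are not given: they have to be found in the camera images.
- console: cream desk console, fixed; origin on the table under the key deck. Flat deck 60 mm above the table, own x -100 to +140 mm, own y -160 to +160 mm; from there to +260 mm a meter box rises to 107 mm. Own y runs along the key row, to the robot's left at yaw 0. The keys are ivory blocks with an orange stripe, 36 mm (own x) by 30 mm (own y), 50 mm apart, pressed straight down.
- latched_key (a joint): depth (m) of the latched key, wherever it is: 0.003 to 0.004 at the start, 0 when fully out. Firm: gives about 1 mm under the first 4 N, then needs 4.5 N rising to 8 N. It unlatches about 7 mm below its start (at 0.0105) and stops solid at 0.0125; 12 N is plenty. It then rises by itself with the withdrawing finger, 3 to 4 mm higher than it began. Does not tell the place.
- free_key_a (a joint): depth (m) of a free key, wherever it is: 0 fully out, grows as pressed. Soft: begins to sink under 1 N, then 1 mm per 0.45 N, and springs back. A tap of 1.5 to 2.5 N sinks it 1 to 3 mm; more than 5.5 mm (3.5 N) counts as pressing it in, which is wrong. Does not tell the place.
- free_key_b (a joint): depth (m) of a free key, wherever it is: 0 fully out, grows as pressed. Soft: begins to sink under 1 N, then 1 mm per 0.45 N, and springs back. A tap of 1.5 to 2.5 N sinks it 1 to 3 mm; more than 5.5 mm (3.5 N) counts as pressing it in, which is wrong. Does not tell the place.
- free_key_c (a joint): depth (m) of a free key, wherever it is: 0 fully out, grows as pressed. Soft: begins to sink under 1 N, then 1 mm per 0.45 N, and springs back. A tap of 1.5 to 2.5 N sinks it 1 to 3 mm; more than 5.5 mm (3.5 N) counts as pressing it in, which is wrong. Does not tell the place.
- place1 (a point): leftmost (largest own y) of the four places in the key row: point on the deck surface at the centre of the key there. Every key's top, the latched one's too, stands about 14 to 18 mm above this point at the start, by chance, so the height does not tell which is latched; it may be in any place.
- place2 (a point): second from the left of the four places in the key row: point on the deck surface at the centre of the key there. Every key's top, the latched one's too, stands about 14 to 18 mm above this point at the start, by chance, so the height does not tell which is latched; it may be in any place.
- place3 (a point): third from the left of the four places in the key row: point on the deck surface at the centre of the key there. Every key's top, the latched one's too, stands about 14 to 18 mm above this point at the start, by chance, so the height does not tell which is latched; it may be in any place.
- place4 (a point): rightmost of the four places in the key row: point on the deck surface at the centre of the key there. Every key's top, the latched one's too, stands about 14 to 18 mm above this point at the start, by chance, so the height does not tell which is latched; it may be in any place.
- weight_mid (a point): bystander: brass record weight, 54 mm across, 42 mm tall, standing on the console's deck beyond the keys; point half-way up
- jar_mid (a point): bystander: small jar, 44 mm across, 60 mm tall, on the table to the right of the console; point half-way up
- brush_mid (a point): bystander: small brush, about 150 mm long, lying on the table between robot and console; point at its middle

How it is judged:
By the outcome, as a careful person would: the job done as asked, in the order asked, and still so for the second after the job is handed in, with the robot touching nothing.
It also fails if it takes over 54 s, if anything falls off the work surface, if the arm or the gripper's body presses on something with over 40 N, if the wrist force passes 120 N, or if a joint passes its speed limit or range.

## Working session

There is one attempt and no reset: what is moved stays moved. The work goes in short steps, Python scripts to look and compute and a tool call to move; the robot and the scene stay as the last step left them, time stands still between calls to the robot, and variables do not carry over. Pictures are saved under pics/ and viewed, about 8 in all and at most 12, crops included, and the job is handed in when it is done.

Besides the shell and the picture viewer there is one more tool, called after ">>>" as a command line: name --pt "numbers of a row" for each row, then --argument value for the rest. play_rows: Moves the arm, as the interface text tells. Its arguments: {"type":"object","properties":{"series":{"type":"array","items":{"type":"array","items":{"type":"number"}}}},"required":["series"]}

```bash
mkdir -p pics
cat > h.py <<'E'
import numpy as np,cv2
from bench import read_state,get_image,job_done
from scipy.spatial.transform import Rotation as R
def ray(im,uv,z):
    d=np.linalg.inv(im['intrinsics'])@np.array([uv[0],uv[1],1.])
    d=R.from_quat(im['orientation']).apply(d) if np.size(im['orientation'])==4 else np.array(im['orientation'])@d
    o=np.array(im['origin']); return o+d*(z-o[2])/d[2]
E
python3 - <<'E'
from h import *
import pickle
s=read_state();print(s)
ims={n:get_image(n) for n in("scene","top")}
pickle.dump(ims,open('ims.pkl','wb'))
for n,i in ims.items(): print(n,i['origin'],i['orientation'],i['intrinsics']); cv2.imwrite(f'pics/{n}0.png',cv2.resize(i['color'][:,:,::-1],(768,576)))
E
```

```text
{'clock': 0.0, 'joints': array([ 1.48359745e+00,  3.85568860e-01,  6.62933407e-03, -4.83090754e-04,
       -1.19398016e+00, -2.58598120e-01]), 'joint_vel': array([-0.00016426, -0.00253851, -0.00182504,  0.00160122,  0.00084418,
       -0.00041597]), 'joint_efforts': array([ 2.40539393e-04, -3.92290771e+01,  1.88395268e+01,  4.18603152e+00,
       -4.59156377e-03,  4.27269867e-06]), 'position': array([211.63201356, 587.46825544, 230.21787705]), 'ee_rot': array([ 0.40707905, -0.57812809,  0.57907228, -0.40586925]), 'contact_force': array([-0.54435441,  0.45259146, -0.26307319]), 'wrist_torque': array([-0.0119747 ,  0.00862227,  0.03137049]), 'gripper_width': 85.34890877155945}
scene [ 878.49298398 -416.16830242  533.88179726] [ 0.86068814  0.33596552 -0.14879222 -0.35242583] [[351.31982819   0.         255.48701612]
 [  0.         351.31982819 187.47801044]
 [  0.           0.           1.        ]]
top [426.63673275 -51.1868413  726.46508489] [-0.6913957   0.71245615 -0.08516434  0.08441123] [[391.98118953   0.         258.56385409]
 [  0.         391.98118953 197.11621196]
 [  0.           0.           1.        ]]
```

View pics/top0.png

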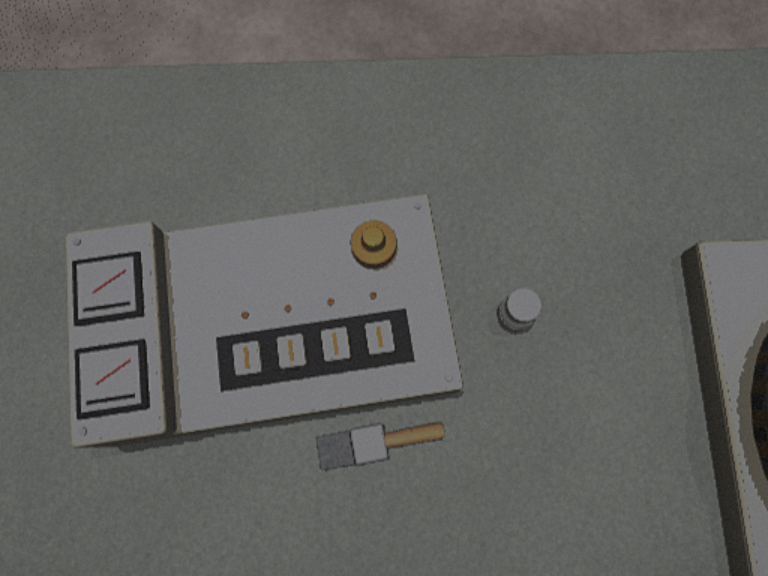

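View pics/scene0.png

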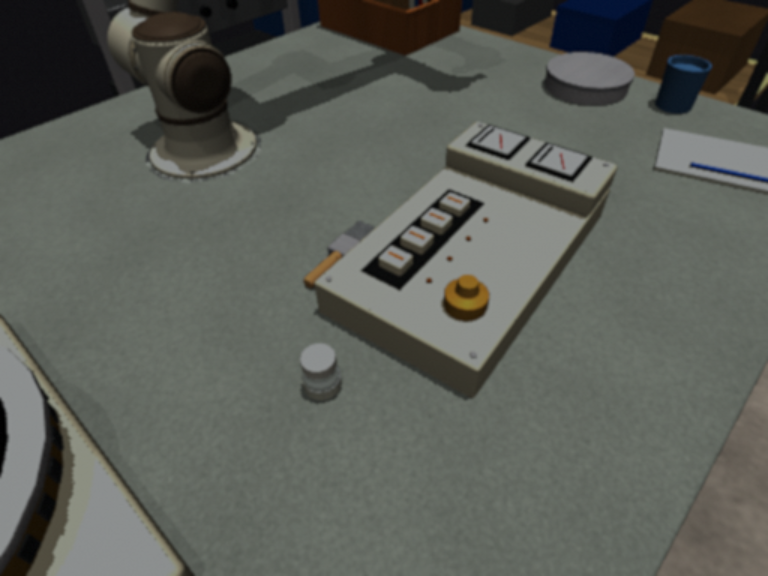

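The top view shows the four keys at about (247,358), (291,351), (335,344) and (379,338) in the enlarged picture. The weight is at (374,240), the jar at (520,308) and the brush at (380,443). The scene view agrees, and the arm is outside the top view.

Run:
```python
from h import *
import pickle
ims=pickle.load(open('ims.pkl','rb'))
def inv(im,p):
    c=R.from_quat(im['orientation']).inv().apply(np.array(p)-im['origin']);c=im['intrinsics']@c;return c[:2]/c[2]
def keys(n,seeds):
    im=ims[n];g=im['color'].min(2)
    big=cv2.resize(im['color'],None,fx=4,fy=4,interpolation=cv2.INTER_CUBIC).astype(int)
    hsv=cv2.cvtColor(big.clip(0,255).astype(np.uint8),cv2.COLOR_RGB2HSV)
    m=((hsv[...,1]>95)&(hsv[...,0]<28)&(hsv[...,2]>90)).astype(np.uint8)
    nc,l,st,ce=cv2.connectedComponentsWithStats(m)
    out=[]
    for s in seeds:
        s=np.array(s)/1.5
        j=min((k for k in range(1,nc) if st[k,4]>20),key=lambda k:np.linalg.norm((ce[k]+.5)/4-.5-s))
        c=(ce[j]+.5)/4-.5; out.append(c); print(n,s.round(1),c.round(1),st[j,4],ray(im,c,76).round(1))
    return out
a=keys('top',[(247,358),(291,351),(335,344),(379,338)])
b=keys('scene',[(455,202),(436,220),(417,239),(396,259)])
P=np.array([ray(ims['top'],c,76) for c in a]);print(np.diff(P,axis=0).round(1))
for n,px,z in [('weight',(373,238),100),('jar',(522,300),60),('brush',(380,443),8),('boxcorner',(152,223),107),('box2',(163,434),107),('deck near R',(462,391),60),('deck far R',(429,196),60)]:
    print(n,ray(ims['top'],np.array(px)/1.5,z).round(0))
s=read_state();print(R.from_quat(s['ee_rot']).as_matrix().round(4))
```

```text
top [164.7 238.7] [163.8 238. ] 526 [520.7 105.6  76. ]
top [194. 234.] [193.4 233.1] 516 [527.4  56.4  76. ]
top [223.3 229.3] [223.1 228.6] 484 [533.5   6.7  76. ]
top [252.7 225.3] [252.7 224.1] 490 [539.6 -43.   76. ]
scene [303.3 134.7] [302.8 132.8] 158 [521.  103.3  76. ]
scene [290.7 146.7] [290.8 143.8] 180 [526.   56.1  76. ]
scene [278.  159.3] [277.8 156.4] 226 [532.2   6.8  76. ]
scene [264.  172.7] [263.6 170.1] 255 [538.5 -42.9  76. ]
[[  6.7 -49.2   0. ]
 [  6.1 -49.7   0. ]
 [  6.2 -49.7   0. ]]
weight [647. -39. 100.]
jar [ 580. -210.   60.]
brush [423. -40.   8.]
boxcorner [670. 207. 107.]
box2 [439. 181. 107.]
deck near R [ 477. -134.   60.]
deck far R [ 713. -108.   60.]
[[-3.391e-01 -6.000e-04  9.407e-01]
 [-9.407e-01 -1.900e-03 -3.391e-01]
 [ 2.000e-03 -1.000e+00  1.000e-04]]
```

>>> play_rows --pt "0.029 0 0.038 0 0 0 0" --pt "0.029 0 0.038 0 0 0 0" --pt "0.029 0 0.038 0 0 0 0" --pt "0.029 0 0.038 0 0 0 0" --pt "0.029 0 0.038 0 0 0 0" --pt "0.029 0 0.038 0 0 0 0" --pt "0.029 0 0.038 0 0 0 0" --pt "0.029 0 0.038 0 0 0 0" --pt "0.029 0 0.038 0 0 0 0" --pt "0.029 0 0.038 0 0 0 0"

```text
clock: 1.1
position: [475.6, 174.6, 226.6]
ee_rot: [0.413, -0.575, 0.578, -0.407]
contact_force: [0.8, 0.2, 0.6]
gripper_width: 0.1
```

>>> play_rows --pt "0 0 0 0 -0.118 0 0" --pt "0 0 0 0 -0.118 0 0" --pt "0 0 0 0 -0.118 0 0" --pt "0 0 0 0 -0.118 0 0" --pt "0 0 0 0 0 0 0"

```text
clock: 1.6
position: [477.3, 166.4, 224.2]
ee_rot: [0.539, -0.463, 0.464, -0.529]
contact_force: [0.1, -0.1, -0.6]
gripper_width: 0.1
```

```bash
cat >> h.py <<'E'
PL=[(520.8,104.5),(527,56),(533,6.7),(539,-43)]
def to(p,z):
    s=read_state();M=R.from_quat(s['ee_rot']);t=s['position']
    print('t',round(s['clock'],2),'pos',t.round(1),'F',s['contact_force'].round(2),'w',round(s['gripper_width'],1))
    print('tool shift mm',M.inv().apply(np.array([*p,z])-t).round(1))
    A=M.as_matrix();yx=np.array([.126,-.992,0]);
    tgt=np.column_stack([yx,[0,0,-1],np.cross(yx,[0,0,-1])])
    print('turn needed',(M.inv()*R.from_matrix(tgt)).as_rotvec().round(3))
E
python3 -c "
from h import *
to(PL[0],110)"
```

```text
t 1.6 pos [477.3 166.4 224.2] F [ 0.12 -0.07 -0.62] w 0.1
tool shift mm [ 66.3 114.4  35.6]
turn needed [0.011 0.015 0.01 ]
```

>>> play_rows --pt "0.033 0 0.018 0.011 0.015 0.01 0" --pt "0.033 0 0.018 0 0 0 0" --pt "0 0.04 0 0 0 0 0" --pt "0 0.04 0 0 0 0 0" --pt "0 0.027 0 0 0 0 0" --pt "0 0 0 0 0 0 0"

```text
clock: 2.2
position: [524.4, 104.6, 114.8]
ee_rot: [-0.525, 0.471, -0.472, 0.529]
contact_force: [-0.6, 0.2, 0.6]
gripper_width: 0.2
```

>>> play_rows --pt "0 0 0 0 0 0 0" --pt "0 0 0 0 0 0 0" --pt "0 0 0 0 0 0 0"

```text
clock: 2.5
position: [526.2, 105.6, 117.7]
ee_rot: [-0.524, 0.471, -0.473, 0.529]
contact_force: [-0.3, -0.5, -0.3]
gripper_width: -0.0
```

```bash
python3 -c "
from h import *
to(PL[0],86)
im=get_image('top');cv2.imwrite('pics/t1.png',cv2.resize(im['color'][100:300,80:340,::-1],None,fx=2.5,fy=2.5))"
```

```text
t 2.5 pos [526.2 105.6 117.7] F [-0.27 -0.46 -0.28] w -0.0
tool shift mm [ 0.6 31.6 -5.7]
turn needed [-0.008 -0.017 -0.003]
```

View pics/t1.png

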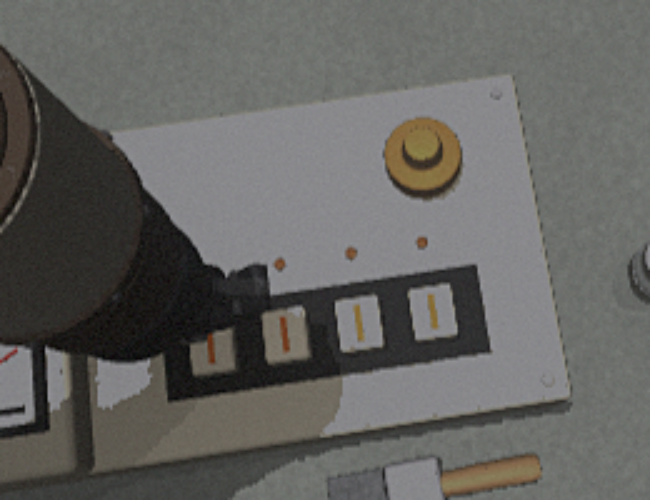

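The fingertip is over the left end of the row, at about (250,290) in the crop, and nothing has been disturbed. The pose readings look noisy, so I'll measure the noise.

```bash
cat >> h.py <<'E'
def avg(n=8):
    Z=[]
    for _ in range(n):
        get_image('wrist');s=read_state();Z.append([*s['position'],*s['contact_force']])
    Z=np.array(Z);m=Z.mean(0);print('t',round(s['clock'],2),'mean',m.round(2),'sd',Z.std(0).round(2));print('Fz',Z[:,5].round(1));return m
E
python3 -c "
from h import *
avg(8)"
```

```text
t 2.95 mean [ 5.2557e+02  1.0526e+02  1.1683e+02  1.0000e-01  0.0000e+00 -6.0000e-02] sd [0.28 0.18 0.49 0.7  0.34 0.43]
Fz [-0.7  0.5  0.3  0.5 -0.2 -0.5 -0.2 -0.2]
```

>>> play_rows --pt "0 0.016 -0.005 0 0 0 0" --pt "0 0.015 0 0 0 0 0" --pt "0 0 0 0 0 0 0"

```text
clock: 3.25
position: [521.0, 104.8, 85.1]
ee_rot: [-0.524, 0.471, -0.473, 0.529]
contact_force: [-0.5, -0.4, -0.6]
gripper_width: 0.4
```

>>> play_rows --pt "0 0.003 0 0 0 0 0"

```text
clock: 3.35
position: [521.5, 105.0, 82.6]
ee_rot: [-0.524, 0.47, -0.473, 0.529]
contact_force: [0.3, 0.3, -0.1]
gripper_width: 0.0
```

```bash
python3 -c "
from h import *
avg(5)"
```

```text
t 3.6 mean [ 5.2116e+02  1.0486e+02  8.2300e+01  3.3000e-01 -1.0000e-02  3.4000e-01] sd [0.19 0.08 0.31 0.39 0.43 0.43]
Fz [-0.2  1.1  0.5 -0.   0.3]
```

>>> play_rows --pt "0 0.0025 0 0 0 0 0"

```text
clock: 3.7
position: [521.9, 105.2, 80.8]
ee_rot: [-0.523, 0.47, -0.473, 0.53]
contact_force: [0.4, 0.2, 0.8]
gripper_width: -0.0
```

>>> play_rows --pt "0 0.002 0 0 0 0 0"

```text
clock: 3.8
position: [522.1, 105.3, 78.9]
ee_rot: [-0.523, 0.47, -0.474, 0.53]
contact_force: [0.7, 0.3, 0.2]
gripper_width: -0.2
```

```bash
python3 -c "
from h import *
avg(5)"
```

```text
t 4.05 mean [ 5.2188e+02  1.0517e+02  7.8670e+01 -7.0000e-02 -2.4000e-01 -3.8000e-01] sd [0.03 0.02 0.08 0.74 0.52 0.57]
Fz [-1.3 -0.4  0.3  0.1 -0.7]
```

>>> play_rows --pt "0 0.0015 0 0 0 0 0"

```text
clock: 4.15
position: [522.1, 105.3, 77.4]
ee_rot: [-0.523, 0.47, -0.473, 0.53]
contact_force: [0.1, -0.3, 0.4]
gripper_width: 0.0
```

```bash
python3 -c "
from h import *
avg(5)"
```

```text
t 4.4 mean [ 5.2189e+02  1.0517e+02  7.7140e+01 -9.0000e-02  1.5000e-01 -1.1000e-01] sd [0.04 0.02 0.06 0.5  0.28 0.48]
Fz [ 0.4  0.5 -0.8 -0.1 -0.5]
```

>>> play_rows --pt "0 0.0015 0 0 0 0 0"

```text
clock: 4.5
position: [522.1, 105.3, 75.9]
ee_rot: [-0.523, 0.47, -0.473, 0.53]
contact_force: [0.3, -0.6, -0.1]
gripper_width: -0.3
```

```bash
python3 -c "
from h import *
avg(5)"
```

```text
t 4.75 mean [ 5.2188e+02  1.0516e+02  7.5610e+01 -1.6000e-01  9.0000e-02 -8.0000e-02] sd [0.04 0.02 0.07 0.25 0.21 0.56]
Fz [-0.4 -0.4  1.  -0.1 -0.5]
```

>>> play_rows --pt "0 0.0015 0 0 0 0 0"

```text
clock: 4.85
position: [522.2, 105.3, 74.4]
ee_rot: [-0.523, 0.47, -0.473, 0.53]
contact_force: [0.1, 0.7, 0.5]
gripper_width: 0.3
```

```bash
python3 -c "
from h import *
avg(5)"
```

```text
t 5.1 mean [ 5.2215e+02  1.0527e+02  7.4310e+01 -3.0000e-02 -2.0000e-02  1.3000e+00] sd [0.02 0.01 0.08 0.6  0.44 0.27]
Fz [1.3 1.7 1.4 0.9 1.2]
```

Contact, at 1.3 N. One more small step will discriminate.

>>> play_rows --pt "0 0.0015 0 0 0 0 0"

```text
clock: 5.2
position: [522.2, 105.3, 73.1]
ee_rot: [-0.523, 0.47, -0.473, 0.53]
contact_force: [-0.1, -0.4, 1.1]
gripper_width: 0.2
```

```bash
python3 -c "
from h import *
avg(6)"
```

```text
t 5.5 mean [ 5.2217e+02  1.0527e+02  7.2880e+01 -5.6000e-01  4.0000e-02  1.9400e+00] sd [0.01 0.01 0.04 0.36 0.45 0.4 ]
Fz [2.5 1.8 2.3 2.  1.5 1.4]
```

>>> play_rows --pt "0 -0.02 0 0 0 0 0" --pt "0.025 0 -0.001 0 0 0 0" --pt "0.0245 0 0 0 0 0 0" --pt "0 0 0 0 0 0 0" --pt "0 0.008 0 0 0 0 0"

```text
clock: 6.0
position: [526.7, 55.2, 84.9]
ee_rot: [-0.523, 0.47, -0.473, 0.531]
contact_force: [0.2, 0.8, -0.3]
gripper_width: 0.2
```

```bash
python3 -c "
from h import *
avg(4);to(PL[1],79)"
```

```text
t 6.2 mean [ 5.2527e+02  5.5240e+01  8.3240e+01 -5.0000e-02 -3.7000e-01 -1.9000e-01] sd [0.24 0.23 0.38 0.4  0.49 0.46]
Fz [-0.5 -0.5 -0.4  0.6]
t 6.2 pos [525.6  55.5  83.8] F [-0.15 -0.51  0.61] w 0.0
tool shift mm [-0.3  4.8  1.4]
turn needed [-0.008 -0.014 -0.003]
```

>>> play_rows --pt "0 0.0045 0.001 0 0 0 0"

```text
clock: 6.3
position: [527.2, 56.4, 79.6]
ee_rot: [-0.524, 0.47, -0.472, 0.531]
contact_force: [0.7, 0.1, 0.6]
gripper_width: -0.1
```

>>> play_rows --pt "0 0.0015 0 0 0 0 0"

```text
clock: 6.4
position: [526.9, 56.7, 77.4]
ee_rot: [-0.525, 0.47, -0.472, 0.53]
contact_force: [0.0, -0.4, 0.3]
gripper_width: 0.3
```

```bash
python3 -c "
from h import *
avg(5)"
```

```text
t 6.65 mean [ 5.2707e+02  5.6590e+01  7.7780e+01  5.0000e-02 -2.2000e-01 -1.4000e-01] sd [0.1  0.09 0.26 0.27 0.28 0.71]
Fz [-0.7 -0.1  0.7  0.5 -1.2]
```

>>> play_rows --pt "0 0.0015 0 0 0 0 0"

```text
clock: 6.75
position: [527.4, 56.6, 76.8]
ee_rot: [-0.524, 0.469, -0.472, 0.531]
contact_force: [-0.9, 0.3, 1.4]
gripper_width: -0.2
```

```bash
python3 -c "
from h import *
avg(5)"
```

```text
t 7.0 mean [ 5.2743e+02  5.6570e+01  7.6730e+01 -1.0000e-01  3.6000e-01  1.1300e+00] sd [0.01 0.01 0.06 0.54 0.35 0.5 ]
Fz [2.  1.2 0.4 0.9 1.2]
```

>>> play_rows --pt "0 0.0015 0 0 0 0 0"

```text
clock: 7.1
position: [527.5, 56.6, 75.5]
ee_rot: [-0.524, 0.469, -0.472, 0.531]
contact_force: [-0.7, -0.4, 1.8]
gripper_width: 0.1
```

```bash
python3 -c "
from h import *
avg(6)"
```

```text
t 7.4 mean [ 5.2747e+02  5.6570e+01  7.5320e+01 -5.1000e-01  9.0000e-02  1.5000e+00] sd [0.01 0.01 0.03 0.37 0.17 0.57]
Fz [2.  2.3 0.6 0.9 1.6 1.6]
```

>>> play_rows --pt "0 -0.018 0 0 0 0 0" --pt "0.025 0 0 0 0 0 0" --pt "0.025 0 0 0 0 0 0" --pt "0 0 0 0 0 0 0" --pt "0 0.01 0 0 0 0 0"

```text
clock: 7.9
position: [533.5, 6.0, 83.6]
ee_rot: [-0.524, 0.469, -0.472, 0.531]
contact_force: [0.6, 0.4, 0.1]
gripper_width: -0.5
```

```bash
python3 -c "
from h import *
avg(5);to(PL[2],79)"
```

```text
t 8.15 mean [ 5.318e+02  6.150e+00  8.170e+01 -4.200e-01 -1.300e-01 -4.800e-01] sd [0.4  0.26 0.58 0.71 0.78 0.54]
Fz [-1.5 -0.4 -0.4 -0.1  0. ]
t 8.15 pos [532.4   6.5  82.5] F [ 0.39 -0.98  0.03] w -0.0
tool shift mm [-0.2  3.5  0.6]
turn needed [-0.007 -0.01  -0.002]
```

>>> play_rows --pt "0 0.0035 0 0 0 0 0"

```text
clock: 8.25
position: [532.9, 7.1, 79.3]
ee_rot: [-0.526, 0.469, -0.471, 0.531]
contact_force: [0.5, -0.2, 0.2]
gripper_width: -0.2
```

>>> play_rows --pt "0 0.001 0 0 0 0 0"

```text
clock: 8.35
position: [532.7, 7.4, 77.9]
ee_rot: [-0.526, 0.469, -0.471, 0.531]
contact_force: [-0.6, 0.0, -0.7]
gripper_width: 0.2
```

```bash
python3 -c "
from h import *
avg(5)"
```

```text
t 8.6 mean [ 5.3291e+02  7.2700e+00  7.8210e+01  6.0000e-02 -1.1000e-01 -1.7000e-01] sd [0.08 0.09 0.16 0.45 0.09 0.49]
Fz [ 0.   0.1  0.3 -1.1 -0.1]
```

>>> play_rows --pt "0 0.0015 0 0 0 0 0"

```text
clock: 8.7
position: [533.2, 7.2, 77.2]
ee_rot: [-0.525, 0.468, -0.471, 0.532]
contact_force: [-2.1, 0.9, 4.9]
gripper_width: -0.3
```

```bash
python3 -c "
from h import *
avg(5)"
```

```text
t 8.95 mean [ 5.3303e+02  7.1600e+00  7.6920e+01 -9.0000e-02 -1.9000e-01  1.9000e-01] sd [0.04 0.01 0.06 0.26 0.3  0.36]
Fz [ 0.5 -0.3  0.1 -0.   0.7]
```

>>> play_rows --pt "0 0.001 0 0 0 0 0"

```text
clock: 9.05
position: [533.1, 7.1, 76.3]
ee_rot: [-0.526, 0.468, -0.471, 0.531]
contact_force: [-1.6, 0.4, 4.5]
gripper_width: -0.4
```

```bash
python3 -c "
from h import *
avg(6)"
```

```text
t 9.35 mean [ 5.330e+02  7.100e+00  7.615e+01 -1.070e+00 -1.300e-01  3.990e+00] sd [0.01 0.01 0.03 0.41 0.54 0.42]
Fz [3.7 3.5 3.6 4.2 4.6 4.3]
```

Going from 76.9 to 76.15 mm raised the force by about 3.8 N, which is roughly ten times stiffer than places 1 and 2. Place 3 is the firm key, so I'll press it in.

>>> play_rows --pt "0 0.002 0 0 0 0 0" --pt "0 0.002 0 0 0 0 0"

```text
clock: 9.55
position: [533.1, 7.1, 73.1]
ee_rot: [-0.526, 0.468, -0.471, 0.531]
contact_force: [-2.9, 1.4, 6.5]
gripper_width: -0.2
```

>>> play_rows --pt "0 0.002 0 0 0 0 0"

```text
clock: 9.65
position: [533.0, 7.1, 71.6]
ee_rot: [-0.526, 0.468, -0.471, 0.531]
contact_force: [-2.8, 0.6, 7.4]
gripper_width: 0.4
```

```bash
python3 -c "
from h import *
avg(4)"
```

```text
t 9.85 mean [ 5.3301e+02  7.0900e+00  7.1410e+01 -2.1300e+00  3.7000e-01  5.8700e+00] sd [0.01 0.01 0.01 0.58 0.34 0.34]
Fz [5.5 6.3 6.1 5.6]
```

>>> play_rows --pt "0 0.0018 0 0 0 0 0"

```text
clock: 9.95
position: [533.1, 7.1, 70.3]
ee_rot: [-0.526, 0.468, -0.471, 0.532]
contact_force: [-2.2, 0.2, 6.8]
gripper_width: 0.1
```

```bash
python3 -c "
from h import *
avg(4)"
```

```text
t 10.15 mean [533.03   7.1   70.04  -2.29   0.73   6.55] sd [0.01 0.   0.03 0.4  0.36 0.2 ]
Fz [6.8 6.6 6.2 6.6]
```

>>> play_rows --pt "0 0.0018 0 0 0 0 0"

```text
clock: 10.25
position: [533.0, 7.1, 68.9]
ee_rot: [-0.526, 0.468, -0.471, 0.532]
contact_force: [-3.4, -0.2, 9.3]
gripper_width: -0.1
```

```bash
python3 -c "
from h import *
avg(4)"
```

```text
t 10.45 mean [ 5.3304e+02  7.0900e+00  6.8920e+01 -3.1200e+00  5.0000e-02  8.3100e+00] sd [0.01 0.01 0.08 0.5  0.37 0.69]
Fz [7.3 8.5 8.3 9.2]
```

>>> play_rows --pt "0 0.0018 0 0 0 0 0"

```text
clock: 10.55
position: [533.0, 7.1, 68.1]
ee_rot: [-0.526, 0.468, -0.471, 0.532]
contact_force: [-3.8, -0.2, 9.1]
gripper_width: 0.2
```

```bash
python3 -c "
from h import *
avg(4)"
```

```text
t 10.75 mean [ 5.3304e+02  7.0800e+00  6.8040e+01 -3.2700e+00  3.5000e-01  8.7600e+00] sd [0.01 0.01 0.01 0.26 0.35 0.39]
Fz [8.6 8.6 9.4 8.4]
```

>>> play_rows --pt "0 0.002 0 0 0 0 0"

```text
clock: 10.85
position: [533.2, 7.0, 67.9]
ee_rot: [-0.526, 0.467, -0.471, 0.532]
contact_force: [-7.1, 1.0, 20.7]
gripper_width: -0.1
```

```bash
python3 -c "
from h import *
avg(4)"
```

```text
t 11.05 mean [533.13   7.07  67.96  -5.84   1.33  15.1 ] sd [0.01 0.01 0.01 0.62 0.23 0.5 ]
Fz [14.2 15.5 15.4 15.3]
```

The key is at its solid stop, so I'll withdraw and check that it follows above its starting height of about 77 mm.

>>> play_rows --pt "0 -0.003 0 0 0 0 0" --pt "0 -0.003 0 0 0 0 0" --pt "0 -0.003 0 0 0 0 0" --pt "0 -0.0015 0 0 0 0 0"

```text
clock: 11.45
position: [533.0, 7.2, 81.0]
ee_rot: [-0.526, 0.467, -0.471, 0.532]
contact_force: [0.4, -0.0, -0.1]
gripper_width: -0.2
```

```bash
python3 -c "
from h import *
avg(6)"
```

```text
t 11.75 mean [ 5.3325e+02  7.2200e+00  8.0670e+01 -1.2000e-01  4.5000e-01  2.3700e+00] sd [0.03 0.03 0.14 0.67 0.58 1.21]
Fz [-0.1  3.7  2.   3.   2.8  2.9]
```

The key is pushing on the finger at 80.7 mm, about 3.7 mm above where it began, so it has unlatched. I'll retreat and look.

>>> play_rows --pt "0 -0.03 0 0 0 0 0" --pt "0 -0.04 0 0 0 0 0" --pt "0 -0.04 0 0 0 0 0" --pt "0 -0.02 -0.03 0 0 0 0" --pt "0 0 -0.04 0 0 0 0" --pt "0 0 -0.04 0 0 0 0" --pt "0 0 0 0 0 0 0"

```text
clock: 12.45
position: [418.2, -7.0, 209.2]
ee_rot: [-0.528, 0.47, -0.47, 0.529]
contact_force: [1.1, -0.0, 0.3]
gripper_width: -0.0
```

```bash
python3 -c "
from h import *
m=avg(4)
for n in ('top','scene'):
  im=get_image(n);c=im['color'][100:300,80:340] if n=='top' else im['color'][100:280,180:420]
  cv2.imwrite(f'pics/{n}2.png',cv2.resize(c[:,:,::-1],None,fx=2.5,fy=2.5,interpolation=2))"
```

```text
t 12.65 mean [ 4.2251e+02 -6.0400e+00  2.0974e+02  5.4000e-01  1.9000e-01 -4.0000e-01] sd [1.14 0.25 0.09 0.34 0.93 0.33]
Fz [-0.3 -0.9 -0.4  0. ]
```

View pics/scene2.png

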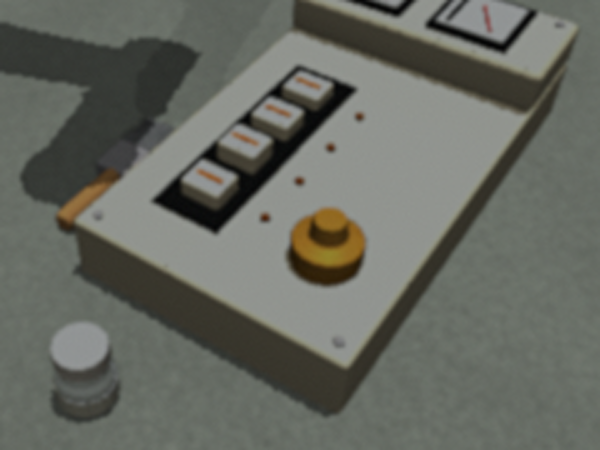

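View pics/top2.png

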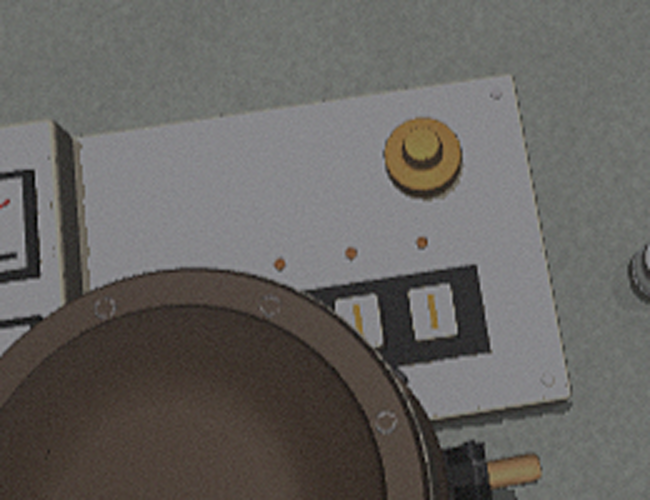

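In the scene crop, key 3 at (246,146) stands higher than before. The weight (328,243), jar (83,370) and brush are where they were, and the arm is clear. I'll do a quick numeric check of the stripes, then hand in.

Run:
```python
from h import *
import pickle
a=pickle.load(open('ims.pkl','rb'))['scene'];b=get_image('scene')
for s in [(303,133),(291,144),(278,156),(264,170)]:
    r=[]
    for im in (a,b):
        c=im['color'].astype(float);w=np.clip(c[...,0]-c[...,2]-30,0,None)[s[1]-4:s[1]+5,s[0]-6:s[0]+7]
        y,x=np.mgrid[s[1]-4:s[1]+5,s[0]-6:s[0]+7];r.append(np.array([(w*x).sum(),(w*y).sum()])/w.sum())
    print((r[1]-r[0]).round(2))
print(job_done())
```

```text
[0.01 0.  ]
[-0.03 -0.01]
[-0.25 -1.35]
[ 0.01 -0.  ]
the job is handed in; nothing more can be done
None
```

The latched key was at place 3 (third from the left). I pressed it in until it unlatched, let it come up, and handed the job in at about 12.7 s.

- **Finding it:** I tapped from the left. Places 1 and 2 gave about 0.45 N/mm or less, with peak averages of 1.9 N and 1.5 N, so both were soft. Place 3 took about 4 N in 0.8 mm, so it was firm. I left place 4 untouched because the firm key was already clear.
- **Pressing it:** I pressed place 3 about 9 mm down to its solid stop. The stop briefly read 20.7 N, more than the 12 N you called plenty but well under the limits.
- **Release:** On withdrawing, the key still pushed the finger at about 80.7 mm, roughly 3.7 mm above where it began. In the before and after scene images only key 3's stripe moved, up 1.35 px; the other three stayed within 0.03 px.
- **Bystanders:** The weight, jar and brush look unmoved in the last pictures, though the arm hid part of the brush in the top view. The arm was clear, with the force reading near zero.

No check failed. One reading at first contact on place 3 was odd: a brief 4.9 N that settled to about 0.2 N. The next step confirmed the key was firm.

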